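# Slide the cedar plate under the holder's spring clip

### The arm

A 7-joint arm with a two-finger parallel gripper is mounted at the origin on the work surface. World frame = base frame: x ahead of the robot, y to its left, z up, the work surface at z = 0. Lengths are in m, angles in rad, forces in N, time in s.
With the tool pointing down it reaches from about 0.4 to 0.9 m from the base axis. Payload 5.5 kg.
Tool frame: the origin (TCP) lies midway between the tips of the shut fingers; the grasp point (between the pads) lies 19 mm behind it (manip.grip_depth is the distance from the TCP to the grasp point, in m); z points along the fingers, x is the direction in which the jaws open and shut, and the axes are right-handed (so a half turn about z gives the same grasp; the last joint's range is limited). The gripper opens to 92 mm and grips with 3 to 60 N. Pads are 19 mm wide; open, the fingers measure 130 mm over their backs; the gripper's body (75 mm by 190 mm) begins 47 mm behind the grasp point.
Start: joints at [1.389, 0.501, -0.427, 1.55, 0.221, 1.138, -0.21], TCP at [0.28, -0.587, 0.227] pointing down, gripper open.
Joint ranges: [-2.88, 2.88], [-0.31, 2.03], [-1.54, 1.56], [0.2, 2.42], [-1.41, 4.55], [0.19, 2.02], [-2.57, 2.57]. Speed limits (rad/s): [2.57, 2.57, 3.14, 3.14, 3.14, 3.14, 3.14].

### API

Orientations are given as a unit quaternion [x, y, z, w].
In Python, from bench import manip, effector, viewer gives the robot as it stands. Calls block until the motion is done:
- manip.move_pose(position, orientation): joint-space move of the TCP to a pose.
- manip.servo_line(position, ori=None, vel=0.15): straight line of the TCP; ori=None keeps the orientation; vel is the mean speed in m/s.
- manip.movej(angles): joint-space move.
- effector.open_jaws() and effector.close(f_grip=None): open the fingers fully, or close them until they stop; f_grip is the grip in N (None keeps the last).
- manip.sleep(seconds).
- manip.solve_ik(position, orientation): joint angles nearest the present ones, or None.
- viewer.get_image(name): name is "scene" or "side" or "wrist"; returns the picture (384x512x3 uint8, red, green, blue); there is no depth.
- viewer.get_calibration(name): a dict with "vfov" (degrees; the focal length in pixels is half the picture's height over the tangent of half this angle, whatever the lens; pixels are square), "cx", "cy" (the principal point, pixels), "eye" and "attitude" of the camera in the world. Camera axes: x right, y down, z forward; pixel columns grow to the right and rows downward; lengths in m; the calibration is good to about 2 mm. A picture is of the moment at which its call begins: read the wrist's pose just before it. get_calibration takes no time and is no camera call; for the wrist camera it gives the pose at the moment of the call.
A pose or a line that the arm cannot do raises manip.PlanningError and nothing moves.
- manip.hand_in(): hands the job in, once; it reports no verdict.
Readings, each from a call of its own:
- manip.current_clock(): time.
- manip.current_q(): joint angles.
- manip.current_joint_velocities(): joint speeds.
- manip.current_tau(): joint torques, N m.
- manip.current_tool_pos(): TCP position.
- manip.current_tcp_rot(): TCP orientation.
- manip.current_force(): force on the tool from outside, world axes, zero at the start.
- manip.current_wrist_torque(): the same for the moment, N m.
- manip.current_finger_gap(): finger opening in m.
Only numpy, scipy, OpenCV 4.12 (cv2) and the standard library are available. Lean on these libraries where they do the work, as an engineer would, in place of code of your own. Each camera call takes 0.05 s, during which the arm holds its last target.

### The job

Refill the moth-guard holder (blue) on the wardrobe shelf without grasping or lifting anything: press the steel press bar of its spring clip down with one fingertip so that the lip rises, and while you hold it down use the other fingertip to push the brown cedar plate along its channel, under the lip, until it is fully home against the end stop. Keep the bar held down until the plate is home, then let the clip spring back onto the plate and move clear. Leave the baskets, the glass base, the drawer knob and the hanger where they are.

Things in the scene. Friction and masses are not known exactly. Their poses are not given: they have to be found in the camera images.
- holder: Blue plastic holder fixed to the shelf. Origin on the shelf; x = push direction (roughly away from the robot, turned up to 0.45 rad), y left, z up. Base plate x -125 to 60, y -65 to 60 mm, top (channel floor) at z 6 mm. Plate channel along x, centred on y = -30 mm, between rails 53 mm apart, tops at z 13 mm. Low and open between bar and channel for x below -5 mm.
- axle (a point): Axle of the steel rocker clip, parallel to the holder's x, at holder y = +12, z = 30 mm, between blue posts at x = 1 and 41 mm, tops at z 36 mm; this point is at x = 21 mm. To its right (-y) the clip carries the lip over the channel, to its left (+y) the press bar: pressing the bar down lifts the lip.
- lip (a point): Lowest point of the clip's lip, at its middle; moves with the clip. The lip spans holder x = 8 to 26 mm at y = -30 mm. Closed and empty it is 2 mm above the channel floor and blocks the 10 mm thick plate; with the bar fully down it is about 22 mm above the floor.
- clip (a joint): Rocker angle of the spring clip in rad: 0 = closed and empty, 0.42 = bar fully down at its stop. Resting on the plate it reads about 0.19; hold it above 0.28 (best 0.33 to 0.42) while the plate passes. It springs back by itself; pressing the bar takes about 2.5 N at first, 7 N fully down.
- bar (a point): Middle of the press bar's upper face at holder x = -60 mm; moves with it. Steel strip 160 mm along holder x (-120 to 40 mm), 20 mm wide, same lever arm all along: a fingertip can slide along it while pressing. Closed: y = 45 mm, z = 30 mm, tilted 0.42 rad (outer left edge z 34). Fully down: level, y = 42 mm, z = 16 mm; a fingertip at that height still overlaps the plate's rear rib by 12 mm.
- tail (a point): Centre of the rear face (the one to push) of the brown cedar plate, 11 mm above its underside. Plate 75 mm long (x), 50 wide, 10 thick, about 50 g, with a paler rib 8 mm long, 50 mm wide across its rear, top 22 mm above the underside (28 mm above the shelf). Starts loose in the channel, nose short of the lip, axes as the holder's. Home: this face at holder x = -30 mm.
- nose (a point): Centre of the cedar plate's front face, 75 mm ahead of the tail face, 5 mm above the plate's underside. Home: at the end stop, holder x = +45 mm.
- stop (a point): Centre of the end stop's face (holder x = +45 mm, y = -30 mm, 11 mm above the shelf): where the plate's nose must arrive.
- baskets: Stack of three nested plastic baskets (white, grey, white), 256 x 186 mm, 162 mm high. Origin at the centre of the underside. Not to be disturbed.
- globe: Greenish glass base of a snow globe, stepped disc 82 mm across, 26 mm high. Origin at the centre of the underside. Not to be disturbed.
- drawer_knob: White plastic drawer knob standing on its foot, 36 mm across, 30 mm high. Origin at the centre of the underside. Not to be disturbed.
- hanger: Wooden clothes hanger lying flat, 424 mm long (its x), 14 mm high, steel hook to its +y. Origin on the shelf under its middle. Not to be disturbed.
Mind the look-alikes: they are no part of the job. Leave any green or red look-alike of the holder alone. What is meant by the part that bears tail is not red, and is the larger of those in its own colour.

How it is judged:
By the outcome, as a careful person would: the job done as asked, in the order asked, and still so for the second after the job is handed in, with the robot touching nothing.
It also fails if it takes over 51 s, if anything falls off the work surface, if the arm or the gripper's body presses on something with over 40 N, if the wrist force passes 120 N, or if a joint passes its speed limit or range.

## Working session

There is one attempt and no reset: what is moved stays moved. The work goes in short steps, each a Python script; the robot and the scene stay as the last script left them, time stands still between calls to the robot, and variables do not carry over. Pictures are saved under pics/ and viewed, and the job is handed in when it is done.

```bash
ls; mkdir -p pics; python3 - <<'E'
from bench import manip, effector, viewer
import cv2
print(manip.current_clock(),manip.current_tool_pos(),manip.current_tcp_rot(),manip.current_finger_gap())
for n in ["scene","side","wrist"]:
    print(n,viewer.get_calibration(n))
    im=viewer.get_image(n); cv2.imwrite(f"pics/{n}0.png",im[:,:,::-1])
E
```

```text
pics
0.0 [ 0.27932709 -0.5861618   0.22570056] [ 8.45658747e-01 -5.33723116e-01 -7.91594116e-04 -5.41620662e-04] 0.09171229742480022
scene {'vfov': 49.873990356546756, 'cx': 253.91510803774392, 'cy': 185.84145024703128, 'eye': array([1.56570113, 0.16424424, 0.78871866]), 'attitude': array([ 0.57869671,  0.67822753, -0.34513073, -0.2932615 ])}
side {'vfov': 48.7618667399737, 'cx': 240.32371022444383, 'cy': 183.82694157224856, 'eye': array([0.16625557, 1.11074012, 0.69820923]), 'attitude': array([-0.14222977,  0.85124248, -0.49708446,  0.0897996 ])}
wrist {'vfov': 58.692477965136725, 'cx': 250.2674049353734, 'cy': 189.23979242103124, 'eye': array([ 0.34784116, -0.5543837 ,  0.38438034]), 'attitude': array([ 0.83758525, -0.52800295, -0.07554337,  0.11813986])}
```

View pics/scene0.png

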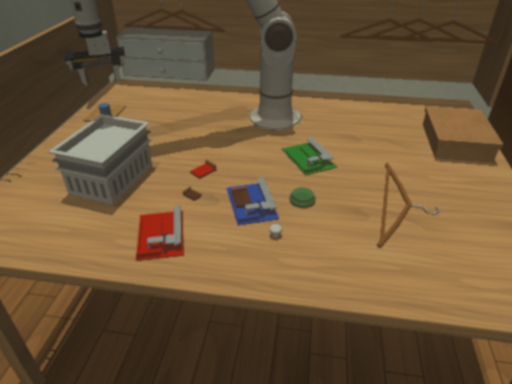

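View pics/side0.png

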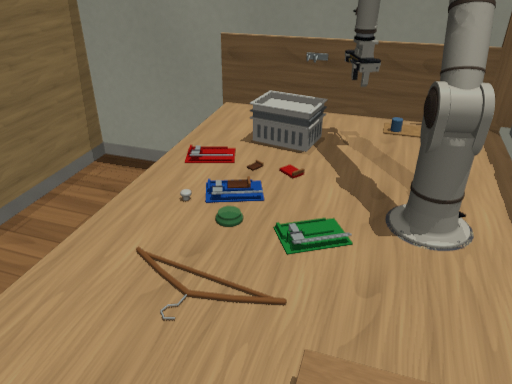

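View pics/wrist0.png

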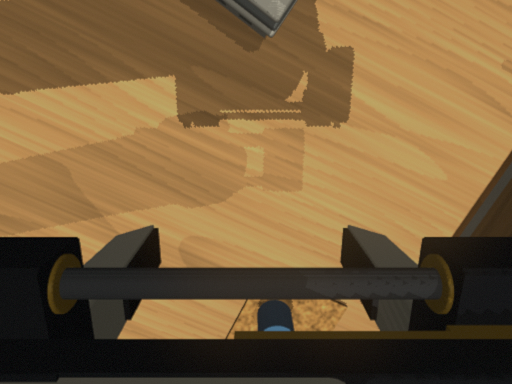

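The scene view shows the blue holder near (252,200), with its bar on the right and the brown plate at (240,197). There are also green and red look-alikes and small brown and red decoy plates. I'll get a rough pose from the blue mask in the two fixed views.

```bash
cat > h.py <<'E'
import numpy as np, cv2
from scipy.spatial.transform import Rotation as R
def ray(cal,uv):
    f=192/np.tan(np.radians(cal["vfov"])/2)
    d=np.array([(uv[0]-cal["cx"])/f,(uv[1]-cal["cy"])/f,1.0])
    return np.array(cal["eye"]),R.from_quat(cal["attitude"]).apply(d)
def onplane(cal,uv,z):
    e,d=ray(cal,uv); return e+d*(z-e[2])/d[2]
def proj(cal,p):
    f=192/np.tan(np.radians(cal["vfov"])/2)
    c=R.from_quat(cal["attitude"]).inv().apply(np.asarray(p)-cal["eye"])
    return np.array([cal["cx"]+f*c[0]/c[2],cal["cy"]+f*c[1]/c[2]])
def blue(im):
    h=cv2.cvtColor(im,cv2.COLOR_RGB2HSV)
    return cv2.inRange(h,(108,110,40),(128,255,255))
def big(m):
    cs,_=cv2.findContours(m,cv2.RETR_EXTERNAL,cv2.CHAIN_APPROX_NONE)
    return max(cs,key=cv2.contourArea)
E
python3 - <<'E'
from bench import viewer
from h import *
for n in ["scene","side"]:
    im=cv2.imread(f"pics/{n}0.png")[:,:,::-1].copy(); cal=viewer.get_calibration(n)
    c=big(blue(im)); hull=cv2.convexHull(c)
    print(n,cv2.contourArea(c))
    pts=np.array([onplane(cal,p[0],0.004)[:2] for p in hull],np.float32)
    print(cv2.minAreaRect(pts*1000))
    x,y,w,h=cv2.boundingRect(c); 
    cv2.imwrite(f"pics/{n}0z.png",cv2.resize(im[y-25:y+h+25,x-25:x+w+25,::-1],None,fx=6,fy=6,interpolation=cv2.INTER_CUBIC)); print(x-25,y-25,w,h)
E
```

```text
scene 200.5
((622.7099609375, -22.44426727294922), (205.7109832763672, 89.46029663085938), 56.75456619262695)
203 163 50 34
side 456.5
((591.4036254882812, -9.401611328125), (182.41143798828125, 142.8896026611328), 22.1845645904541)
181 155 58 23
```

```bash
python3 - <<'E'
import cv2
for n in ["scene","side"]:
    a=cv2.imread(f"pics/{n}0z.png"); print(a.shape)
E
```

```text
(504, 600, 3)
(438, 648, 3)
```

View pics/scene0z.png

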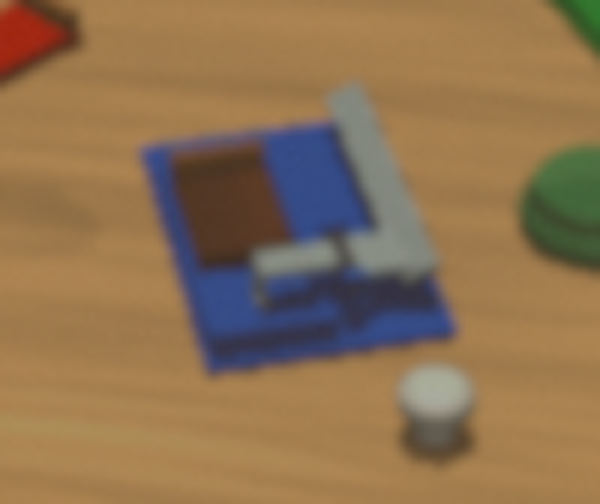

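```bash
python3 - <<'E'
from bench import manip, viewer
from h import *
cal=viewer.get_calibration("wrist"); p=manip.current_tool_pos(); r=R.from_quat(manip.current_tcp_rot())
print("tool x",r.as_matrix()[:,0],"y",r.as_matrix()[:,1])
print("cam eye in tool",r.inv().apply(cal["eye"]-p))
Rc=r.inv()*R.from_quat(cal["attitude"]); print(Rc.as_matrix().round(3))
# candidate view poses
for yawdeg in range(-180,180,15):
    a=np.radians(yawdeg)
    M=np.column_stack([[np.cos(a),np.sin(a),0],[np.sin(a),-np.cos(a),0],[0,0,-1]])
    q=R.from_matrix(M).as_quat()
    tgt=np.array([0.59,-0.01,0.01])
    tp=np.array([0,0,0.22])
    e=M@r.inv().apply(cal["eye"]-p); d=(R.from_matrix(M)*Rc).apply([0,-0.15,1]); 
    off=e+d*((0.01-0.22)-e[2])/d[2]
    tp=tgt-off+0; tp[2]=0.22
    s=manip.solve_ik(tp,q); s2=manip.solve_ik(np.array([0.58,0,0.04]),q)
    print(yawdeg,tp.round(3),None if s is None else np.round(s,2),None if s2 is None else np.round(s2,2))
E
```

```text
tool x [ 0.43029343 -0.90268781 -0.0015089 ] y [-9.02688865e-01 -4.30293866e-01 -4.11354876e-05]
cam eye in tool [ 0.00046278 -0.07552939 -0.15860749]
[[ 1.     0.001  0.   ]
 [-0.001  0.961  0.278]
 [ 0.    -0.278  0.961]]
-180 [0.59  0.016 0.22 ] [-0.95  0.78  1.36  1.75 -0.8   1.29 -2.54] [-0.82  0.96  1.13  1.89 -1.04  1.03 -2.36]
-165 [0.584 0.016 0.22 ] [-0.8   0.52  0.99  1.77 -0.48  1.12 -2.53] [-0.7   0.8   0.9   1.89 -0.82  0.88 -2.25]
-150 [0.577 0.013 0.22 ] [-0.75  0.48  0.91  1.78 -0.42  1.09 -2.32] [-0.16  0.59  0.15  1.87 -0.13  0.69 -2.55]
-135 [0.572 0.009 0.22 ] [-0.6   0.4   0.68  1.79 -0.28  1.06 -2.17] [-0.4   0.63  0.46  1.88 -0.41  0.72 -2.06]
-120 [0.567 0.004 0.22 ] [ 0.49  0.41 -0.69  1.76  0.29  1.08 -2.4 ] [ 0.28  0.63 -0.43  1.85  0.37  0.74 -2.45]
-105 [ 0.565 -0.003  0.22 ] [ 0.54  0.42 -0.74  1.77  0.31  1.08 -2.14] [ 0.32  0.64 -0.47  1.85  0.41  0.75 -2.22]
-90 [ 0.564 -0.01   0.22 ] [ 0.58  0.43 -0.79  1.77  0.34  1.09 -1.89] [ 0.36  0.65 -0.53  1.85  0.46  0.76 -1.99]
-75 [ 0.564 -0.016  0.22 ] [ 0.63  0.44 -0.84  1.77  0.37  1.09 -1.64] [ 0.39  0
[... 1154 characters left out ...]
1.84  0.87  0.96  0.59]
90 [ 0.616 -0.01   0.22 ] [ 0.7   0.64 -1.05  1.63  0.59  1.22  1.09] [ 0.65  0.84 -0.97  1.84  0.85  0.95  0.86]
105 [ 0.616 -0.004  0.22 ] [ 0.69  0.64 -1.05  1.64  0.58  1.22  1.34] [ 0.64  0.82 -0.95  1.84  0.83  0.93  1.14]
120 [0.613 0.003 0.22 ] [ 0.78  0.79 -1.3   1.64  0.78  1.33  1.45] [ 0.81  1.1  -1.31  1.84  1.16  1.22  1.2 ]
135 [0.609 0.008 0.22 ] [ 0.78  0.78 -1.3   1.65  0.77  1.33  1.7 ] [ 0.81  1.1  -1.31  1.84  1.16  1.22  1.47]
150 [0.604 0.013 0.22 ] [ 0.78  0.77 -1.3   1.66  0.77  1.32  1.96] [ 0.81  1.1  -1.31  1.84  1.16  1.22  1.73]
165 [0.597 0.015 0.22 ] [ 0.78  0.76 -1.3   1.68  0.76  1.31  2.22] [ 0.81  1.1  -1.31  1.84  1.16  1.22  1.99]
```

```bash
cat >> h.py <<'E'
def toolq(a):
    M=np.column_stack([[np.cos(a),np.sin(a),0],[np.sin(a),-np.cos(a),0],[0,0,-1]])
    return R.from_matrix(M).as_quat()
E
python3 - <<'E'
from bench import manip, viewer
from h import *
p=manip.current_tool_pos()
manip.servo_line([p[0],p[1],0.30],vel=0.2)
print(manip.current_clock())
a=np.radians(75); q=toolq(a); Rt=R.from_quat(q)
z=0.25
Rc=np.array([[1,0,0],[0,.961,.278],[0,-.278,.961]])
e=Rt.apply([0,-.0755,-.1586]); d=Rt.apply(Rc@[0,-0.25,1]); off=e+d*((0.01-z)-e[2])/d[2]
tp=np.array([0.59,-0.01,0.01])-off; tp[2]=z; print(tp)
manip.move_pose(tp,q)
print(manip.current_clock(),manip.current_tool_pos())
import pickle
cal=viewer.get_calibration("wrist"); im=viewer.get_image("wrist")
pickle.dump((cal,im),open("w1.pkl","wb"))
cv2.imwrite("pics/w1.png",im[:,:,::-1])
E
```

```text
0.6667
[ 0.64882315 -0.02576162  0.25      ]
3.0583 [ 0.64887948 -0.02747892  0.24982633]
```

View pics/w1.png

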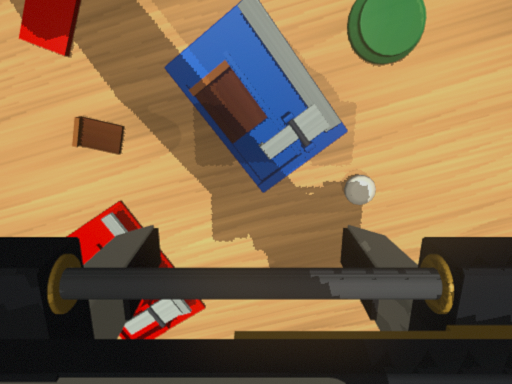

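```bash
python3 - <<'E'
from h import *
import pickle
cal,im=pickle.load(open("w1.pkl","rb"))
print(cal["eye"],cal["vfov"])
m=blue(im); c=big(m); hull=cv2.convexHull(c)
print(cv2.contourArea(c), cv2.approxPolyDP(hull,4,True)[:,0].tolist())
cr=im[0:230,150:370,::-1]
cv2.imwrite("pics/w1z.png",cv2.resize(cr,None,fx=2.6,fy=2.6,interpolation=cv2.INTER_CUBIC))
mm=np.where(m[...,None]>0,im,0)[0:230,150:370,::-1]
cv2.imwrite("pics/w1m.png",cv2.resize(mm,None,fx=2.6,fy=2.6,interpolation=cv2.INTER_NEAREST))
# brown/steel
h=cv2.cvtColor(im,cv2.COLOR_RGB2HSV)
for n,(u,v) in dict(brown=(238,105),rib=(210,80),bar=(300,60),lip=(280,142),arm=(312,124),wood=(330,180)).items(): print(n,h[v,u],im[v,u])
E
```

```text
[ 0.57713141 -0.00798944  0.40843231] 58.692477965136725
13265.5 [[235, 6], [346, 129], [264, 191], [165, 68]]
brown [  7 146  91] [91 52 39]
rib [ 13 167 150] [150  94  52]
bar [ 15 109 162] [162 128  93]
lip [ 48  15 171] [165 171 161]
arm [ 46  16 174] [168 174 163]
wood [ 18 129 219] [219 176 108]
```

View pics/w1z.png

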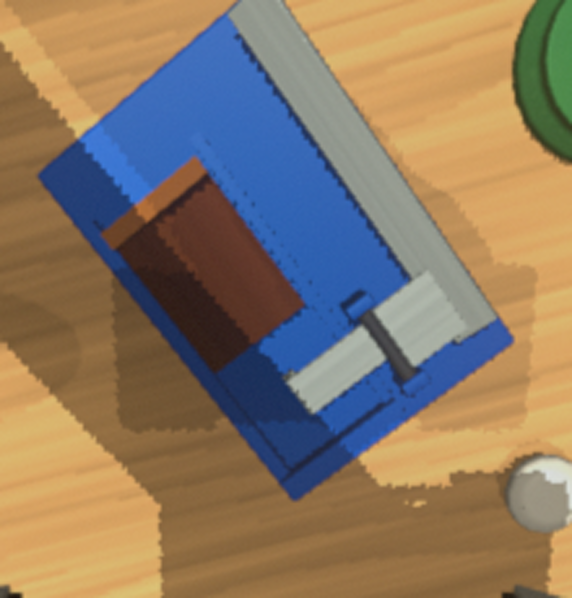

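View pics/w1m.png

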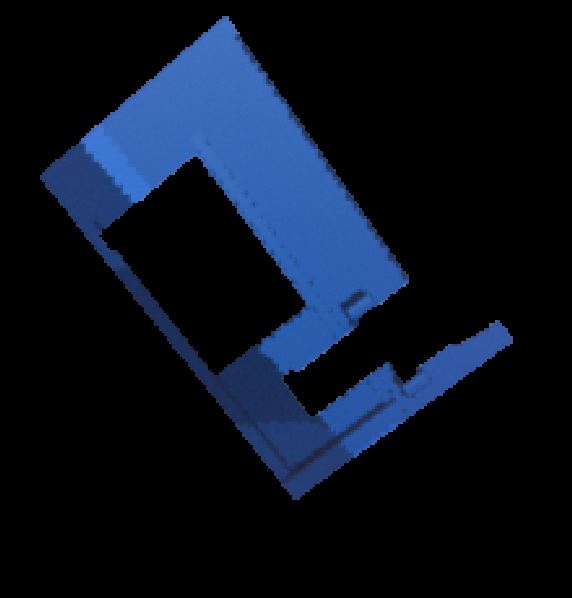

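```bash
python3 - <<'E'
from h import *
import pickle
cal,im=pickle.load(open("w1.pkl","rb"))
px=[(165,68),(264,191.5),(346.5,129)]
H=np.array([(-125,-65),(60,-65),(60,60)])/1000
W=np.array([onplane(cal,p,0.006)[:2] for p in px])
print("sizes",np.linalg.norm(W[1]-W[0]),np.linalg.norm(W[2]-W[1]))
A=H-H.mean(0);B=W-W.mean(0)
psi=np.arctan2((A[:,0]*B[:,1]-A[:,1]*B[:,0]).sum(),(A*B).sum())
c,s=np.cos(psi),np.sin(psi);Rm=np.array([[c,-s],[s,c]]);o=W.mean(0)-Rm@H.mean(0)
print("psi",psi,"o",o,"res",((Rm@H.T).T+o-W)*1000)
hf=lambda p,z:(Rm.T@(onplane(cal,p,z)[:2]-o)*1000).round(1)
for n,p,z in [("rib rear R",(189.6,90.4),.028),("rib rear L",(225.8,60.8),.028),("nose R",(235.4,142),.016),("nose L",(266.5,116.5),.016),("rear edge base",(235,6),.006),
 ("lip end a",(150+287/2.6,377/2.6),.02),("lip end b",(150+314/2.6,413/2.6),.02),("bar front outer",(150+497/2.6,320/2.6),.034),("bar rear inner",(150+233/2.6,10/2.6),.026),("arm-bar inner corner rear",(150+410/2.6,278/2.6),.028),
 ("knob",(360,190),.03),("axle rear post",(150+357/2.6,303/2.6),.036)]: print(n,hf(p,z))
np.savez("hold.npz",psi=psi,o=o)
E
```

```text
sizes 0.1817380693342034 0.12206148989963032
psi 0.40051240117294246 o [0.61726357 0.01288326] res [[-1.85945409 -2.11847768]
 [ 1.0015552  -0.50851552]
 [ 0.85789889  2.6269932 ]]
rib rear R [-85.2 -54.9]
rib rear L [-84.3  -5.6]
nose R [-10.8 -52.4]
nose L [-11.6  -6.8]
rear edge base [-122.9   36.5]
lip end a [  9.1 -31.6]
lip end b [ 29.2 -32. ]
bar front outer [42.1 52.6]
bar rear inner [-117.7   39.4]
arm-bar inner corner rear [ 6.8 34.6]
knob [119.9  27.8]
axle rear post [ 0.4 10.8]
```

```bash
python3 - <<'E'
from h import *
from bench import manip
import pickle
cal,im=pickle.load(open("w1.pkl","rb"))
p=manip.current_tool_pos(); r=R.from_quat(manip.current_tcp_rot())
for x in (46,52,58,65):
  for y in (-9.5,9.5):
    print(x,y,[proj(cal,p+r.apply(np.array([x,y,z])/1000)).round() .tolist() for z in (0,-10,-20,-40)])
cr=im[200:384,300:512,::-1]
cv2.imwrite("pics/fz.png",cv2.resize(cv2.convertScaleAbs(cr,alpha=2,beta=20),None,fx=3.2,fy=3.2,interpolation=cv2.INTER_CUBIC))
E
```

```text
46 -9.5 [[342.0, 226.0], [348.0, 234.0], [354.0, 243.0], [369.0, 265.0]]
46 9.5 [[340.0, 260.0], [345.0, 270.0], [351.0, 281.0], [365.0, 308.0]]
52 -9.5 [[355.0, 226.0], [361.0, 234.0], [368.0, 243.0], [385.0, 265.0]]
52 9.5 [[351.0, 260.0], [357.0, 270.0], [364.0, 281.0], [380.0, 308.0]]
58 -9.5 [[367.0, 226.0], [373.0, 234.0], [381.0, 243.0], [400.0, 265.0]]
58 9.5 [[363.0, 260.0], [370.0, 270.0], [377.0, 281.0], [395.0, 308.0]]
65 -9.5 [[381.0, 226.0], [388.0, 234.0], [397.0, 243.0], [419.0, 265.0]]
65 9.5 [[377.0, 260.0], [384.0, 270.0], [392.0, 281.0], [412.0, 308.0]]
```

View pics/fz.png

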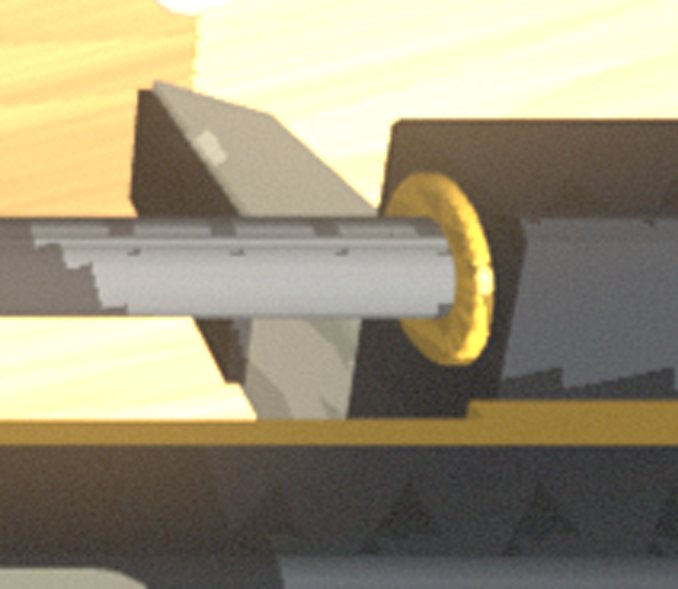

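Holder pose is psi = 0.40 rad, origin (0.617, 0.013). Lip, bar, post and plate widths agree with the sizes given to about 2 mm, and the tail is at holder x ≈ -85. I'll turn the jaws 40° from holder y, so the left tip lands on the bar and the right tip behind the rib.

```bash
cat >> h.py <<'E'
import os
if os.path.exists("hold.npz"):
    _h=np.load("hold.npz"); psi=float(_h["psi"]); o=_h["o"]
    Rm=np.array([[np.cos(psi),-np.sin(psi)],[np.sin(psi),np.cos(psi)]])
    TH=np.radians(40); Q=toolq(psi+np.pi/2-TH)
def W(cx,cy,z): return np.r_[Rm@np.array([cx,cy])/1000+o,z]
def Hf(p): return (Rm.T@(np.asarray(p)[:2]-o)*1000).round(1), round(float(p[2])*1000,1)
def snap(viewer,name,tag,c=None):
    cal=viewer.get_calibration(name); im=viewer.get_image(name)
    import pickle; pickle.dump((cal,im),open(tag+".pkl","wb"))
    if c: im=cv2.resize(im[c[1]:c[3],c[0]:c[2]],None,fx=c[4],fy=c[4],interpolation=cv2.INTER_CUBIC)
    cv2.imwrite("pics/"+tag+".png",im[:,:,::-1])
E
python3 - <<'E'
from bench import manip, viewer
from h import *
manip.move_pose(W(-75,6,0.10),Q)
manip.servo_line(W(-75,6,0.045),Q,vel=0.08)
manip.sleep(0.2)
print(manip.current_clock(),Hf(manip.current_tool_pos()),manip.current_force())
r=R.from_quat(manip.current_tcp_rot()).as_matrix(); print(r[:,2],np.arctan2(r[1,0],r[0,0])-psi-np.pi/2+TH)
snap(viewer,"wrist","w2")
snap(viewer,"side","s2",(180,130,300,230,6))
E
```

```text
4.9 (array([-74.6,   5.8]), 45.5) [0.29442351 0.69121753 0.16251587]
[ 9.51120584e-04 -1.48809373e-04 -9.99999537e-01] -0.00012030662756246091
```

View pics/w2.png

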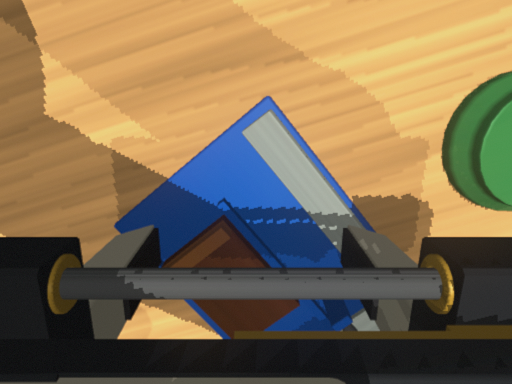

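View pics/s2.png

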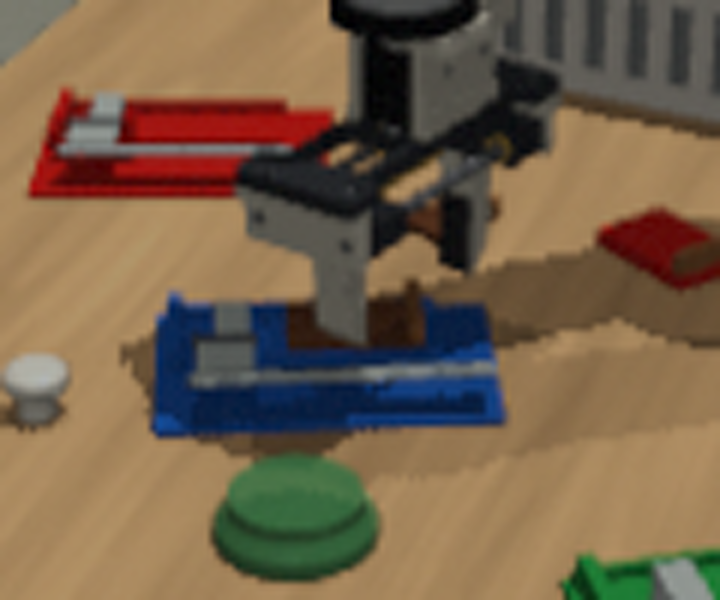

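```bash
python3 - <<'E'
from h import *
from bench import manip
import pickle
cal,im=pickle.load(open("w2.pkl","rb"))
p=manip.current_tool_pos()
for n,q in dict(tailL=(-85,-5,.028),tailR=(-85,-55,.028),ribfL=(-77,-5,.028),baseRL=(-125,60,.006),baseRR=(-125,-65,.006),barRin=(-120,36,.026),barRout=(-120,54,.034)).items(): print(n,proj(cal,W(*q)).round(1))
r=R.from_quat(manip.current_tcp_rot())
for x in (-46,46): print(x,[Hf(p+r.apply([x/1000,y,0])) for y in (-.0095,.0095)], [proj(cal,p+r.apply([x/1000,y,0])).round() for y in (-.0095,.0095)])
hf=lambda q,z:(Rm.T@(onplane(cal,q,z)[:2]-o)*1000).round(1)
print(hf((225,217),.028),hf((267,97),.006),hf((116,227),.006),hf((242,126),.026),hf((267,108),.034))
cv2.imwrite("pics/w2z.png",cv2.resize(cv2.convertScaleAbs(im[190:350,90:400,::-1],alpha=1.8,beta=10),None,fx=2.5,fy=2.5,interpolation=cv2.INTER_CUBIC))
E
```

```text
tailL [223.2 227.8]
tailR [158.5 279.2]
ribfL [232.6 238. ]
baseRL [266.6  92. ]
baseRR [111.1 225.9]
barRin [238.5 130.9]
barRout [266.2 108.8]
-46 [(array([-111.6,  -23.3]), 45.4), (array([-97.1, -35.6]), 45.4)] [array([158., 225.]), array([160., 260.])]
46 [(array([-52.5,  47.1]), 45.4), (array([-37.9,  34.9]), 45.4)] [array([342., 225.]), array([339., 260.])]
[-89.2   0. ] [-122.7   58.5] [-122.5  -63.2] [-120.7   39. ] [-120.    54.6]
```

View pics/w2z.png

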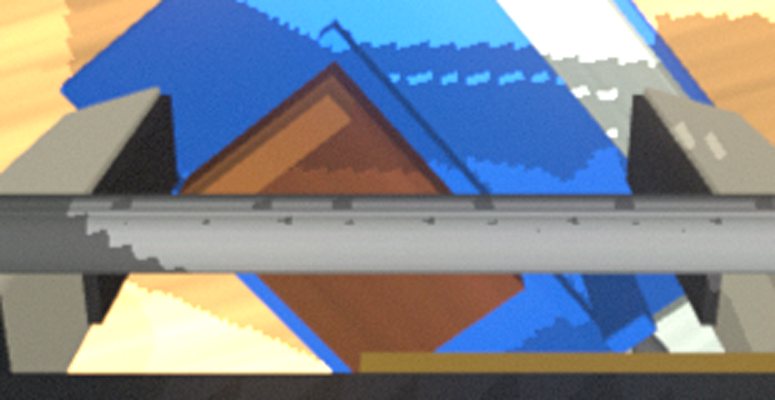

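The side view shows the front finger above the bar. In the wrist view the rib's top rear corner is at (222,228), matching the prediction of (223,228). Now I'll press in steps while watching the force.

```bash
python3 - <<'E'
from bench import manip, viewer
from h import *
for z in (.034,.028,.022,.019,.0175):
    manip.servo_line(W(-75,6,z),Q,vel=0.04)
    f=manip.current_force(); print(z,Hf(manip.current_tool_pos()),f.round(2))
    if f[2]>15: break
manip.sleep(0.2); print(Hf(manip.current_tool_pos()),manip.current_force().round(2),manip.current_wrist_torque().round(2),manip.current_clock())
snap(viewer,"wrist","w3")
snap(viewer,"side","s3",(180,130,300,230,6))
snap(viewer,"scene","c3",(200,140,320,240,6))
E
```

```text
0.034 (array([-75.3,   6.2]), 33.6) [0.25 0.69 0.94]
0.028 (array([-74.5,   6. ]), 28.1) [ 0.37 -0.16  2.59]
0.022 (array([-74.5,   5.5]), 22.1) [ 2.04 -1.77  4.64]
0.019 (array([-74.5,   5. ]), 19.4) [ 2.58 -3.62  5.69]
0.0175 (array([-74.5,   4.6]), 18.1) [ 1.63 -3.76  7.35]
(array([-74.4,   4.5]), 18.1) [ 1.37 -2.66  6.44] [-0.36 -0.61 -0.08] 6.725
```

View pics/w3.png

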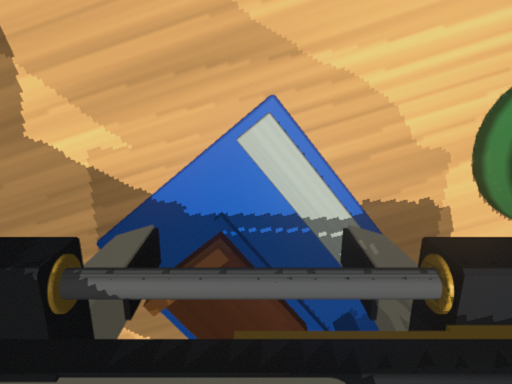

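View pics/s3.png

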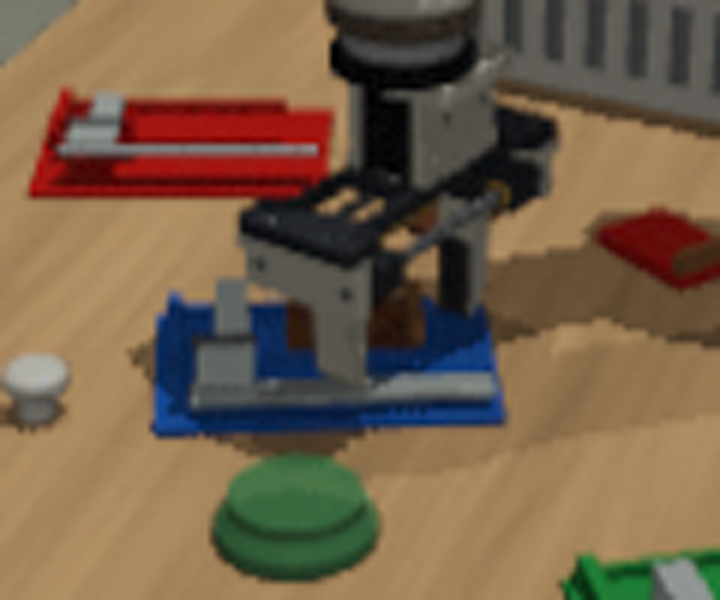

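View pics/c3.png

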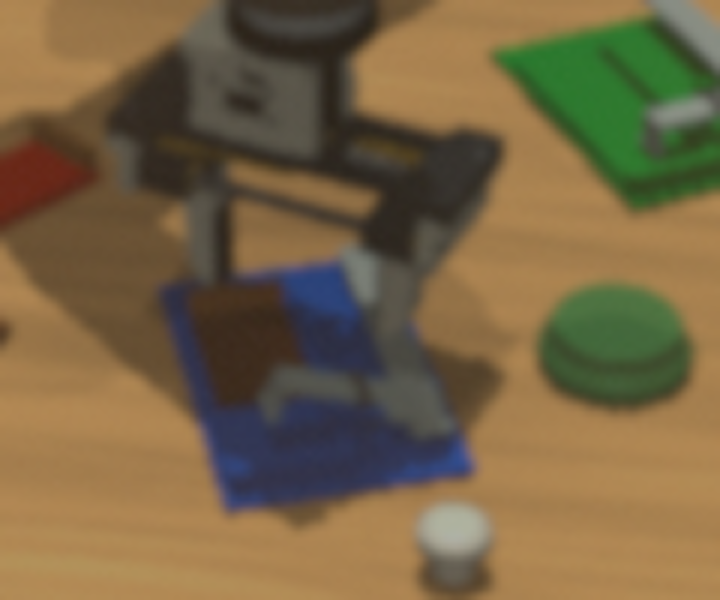

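The lip is clearly raised and the force of 6.4 N suggests the clip is at about 0.37 rad. The pusher tip sits behind the rib. Now I'll push in steps, watching force and height.

```bash
python3 - <<'E'
from bench import manip, viewer
from h import *
def st(x): 
    f=manip.current_force(); fh=Rm.T@f[:2]
    print(x,Hf(manip.current_tool_pos()),"holder F",fh.round(2),f[2].round(2)); return fh,f[2]
for x in (-68,-60,-52,-44,-36,-28):
    manip.servo_line(W(x,7,.0168),Q,vel=0.03)
    fh,fz=st(x)
    if fh[0]<-12 or fz>16 or fz<3.5: print("STOP");break
print(manip.current_clock())
snap(viewer,"scene","c4",(200,140,320,240,6))
snap(viewer,"side","s4",(180,130,300,230,6))
snap(viewer,"wrist","w4")
E
```

```text
-68 (array([-69. ,   6.5]), 16.8) holder F [-2.83 -1.37] 6.19
-60 (array([-61.6,   7.2]), 16.6) holder F [-4.08 -0.23] 7.13
-52 (array([-53.7,   7.4]), 16.5) holder F [-3.56  0.08] 6.4
-44 (array([-45.8,   7.5]), 16.5) holder F [-3.53 -0.87] 5.98
-36 (array([-37.7,   7.5]), 16.5) holder F [-3.34  0.14] 6.51
-28 (array([-32.4,   7.4]), 16.4) holder F [-11.19  -0.21] 13.97
9.3417
```

View pics/c4.png

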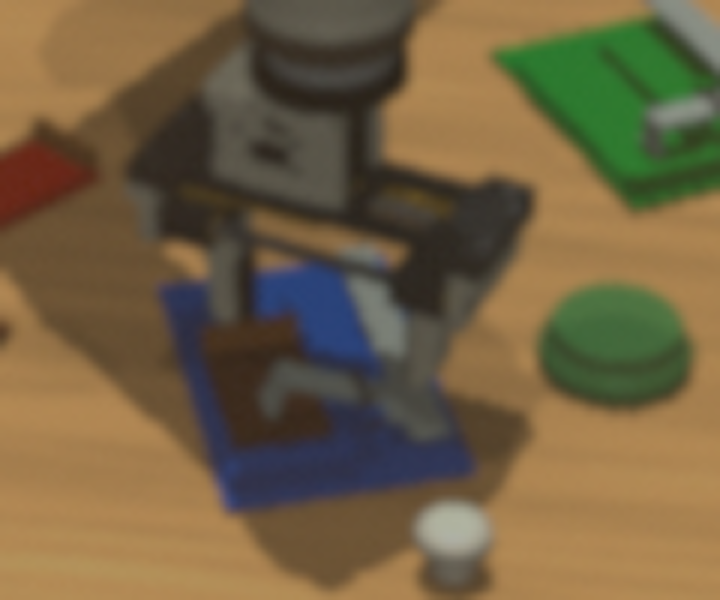

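View pics/w4.png

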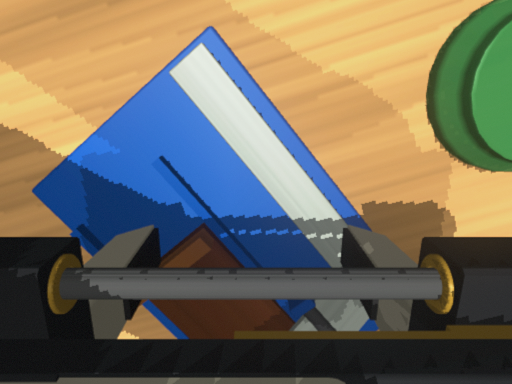

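```bash
python3 - <<'E'
from h import *
import pickle
cal,im=pickle.load(open("w1.pkl","rb"))
hf=lambda p,z:(Rm.T@(onplane(cal,p,z)[:2]-o)*1000).round(1)
for p in [(428,270),(465,338),(410,278),(497,318),(455,340)]:
    print(p,hf((150+p[0]/2.6,p[1]/2.6),.031))
cv2.imwrite("pics/w1y.png",cv2.resize(im[85:160,255:355,::-1],None,fx=7,fy=7,interpolation=cv2.INTER_CUBIC))
E
```

```text
(428, 270) [ 8.3 42. ]
(465, 338) [40.8 38.3]
(410, 278) [ 6.4 34.3]
(497, 318) [42.2 53.5]
(455, 340) [38.8 34.5]
```

View pics/w1y.png

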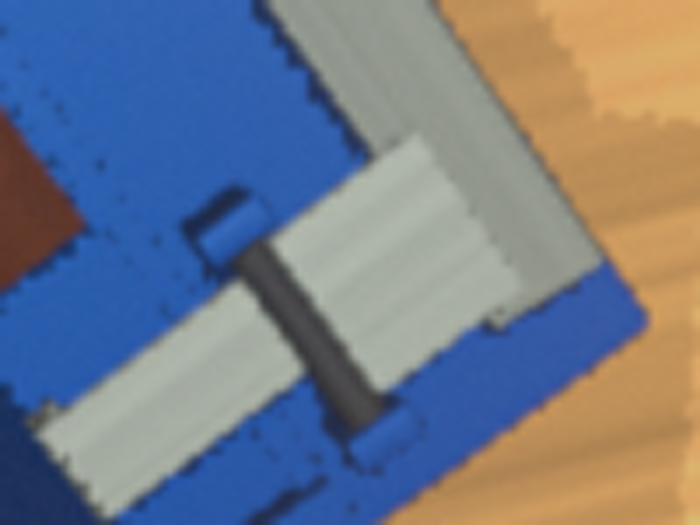

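View pics/s4.png

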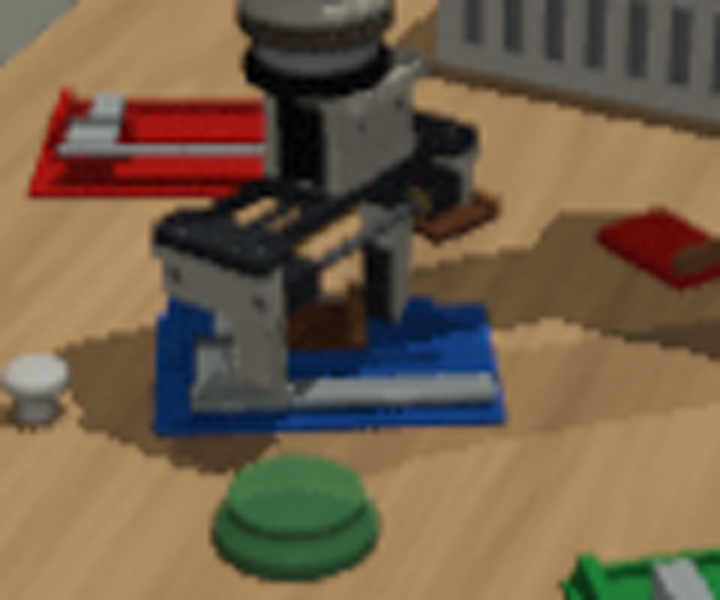

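The force rise at x = -28 isn't the end stop. The front corner of the bar finger hit the clip arm, which covers the bar out to y ≈ 40–42 mm for x > 7 mm. I'll keep the bar down, back off a little, move the tips 8 mm to the left so they stay on the free outer strip of the bar, and carry on.

```bash
cat >> h.py <<'E'
def st(manip,x): 
    f=manip.current_force(); fh=Rm.T@f[:2]
    print(x,Hf(manip.current_tool_pos()),"holder F",fh.round(2),f[2].round(2)); return fh,f[2]
E
python3 - <<'E'
from bench import manip, viewer
from h import *
manip.servo_line(W(-37,7.5,.0168),Q,vel=0.03); st(manip,"back")
manip.servo_line(W(-39,11,.0168),Q,vel=0.03); st(manip,"y11")
manip.servo_line(W(-39,15,.0168),Q,vel=0.03); st(manip,"y15")
for x in (-33,-28,-24,-20):
    manip.servo_line(W(x,15,.0168),Q,vel=0.03)
    fh,fz=st(manip,x)
    if fh[0]<-9 or fz>12 or fz<3.5: print("STOP");break
print(manip.current_clock())
snap(viewer,"scene","c5",(200,140,320,240,6))
snap(viewer,"side","s5",(180,130,300,230,6))
E
```

```text
back (array([-36.1,   8. ]), 17.3) holder F [ 2.38 -0.49] 3.77
y11 (array([-38.1,  10.4]), 17.3) holder F [ 1.83 -0.57] 5.87
y15 (array([-38.6,  13.7]), 17.1) holder F [ 0.99 -1.73] 5.64
-33 (array([-35.5,  14. ]), 16.4) holder F [-4.82 -1.75] 9.26
-28 (array([-31.7,  14.3]), 16.3) holder F [-9.43 -1.17] 12.34
STOP
11.175
```

View pics/c5.png

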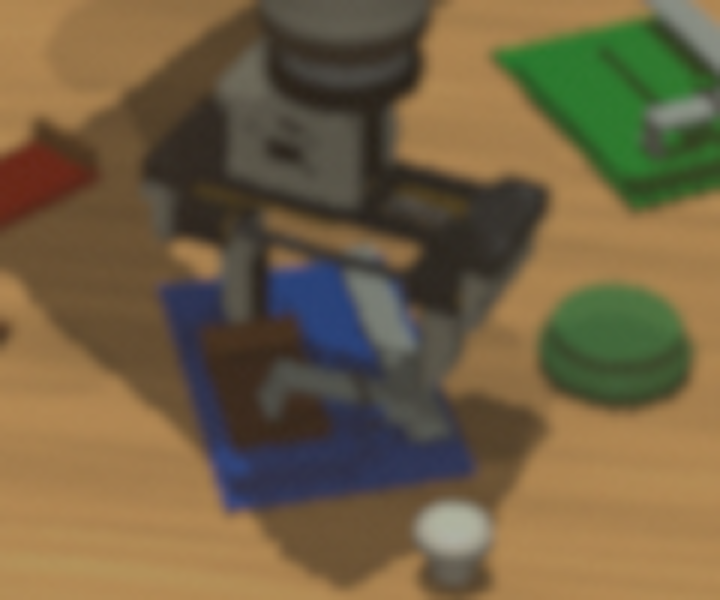

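View pics/s5.png

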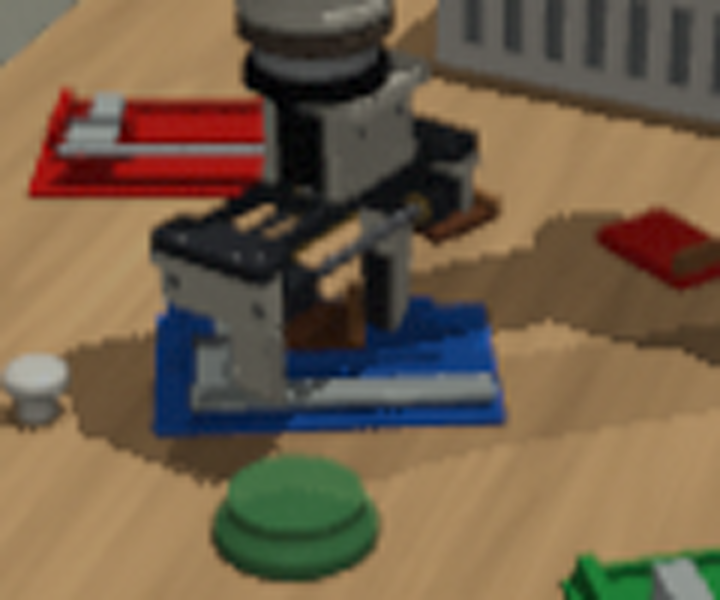

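```bash
python3 - <<'E'
from bench import manip, viewer
from h import *
st(manip,"now"); print(manip.current_wrist_torque())
snap(viewer,"wrist","w5")
import pickle
cal,im=pickle.load(open("w5.pkl","rb"))
cv2.imwrite("pics/w5z.png",cv2.resize(cv2.convertScaleAbs(im[190:345,120:420,::-1],alpha=1.8,beta=10),None,fx=2.6,fy=2.6,interpolation=cv2.INTER_CUBIC))
cal,im=pickle.load(open("s5.pkl","rb"))
cv2.imwrite("pics/s5z.png",cv2.resize(cv2.convertScaleAbs(im[165:215,195:275,::-1],alpha=1.8,beta=10),None,fx=9,fy=9,interpolation=cv2.INTER_CUBIC))
for n,q in dict(tailL=(-54.5,-5,.028),tailR=(-54.5,-55,.028),cor=(5.2,43.4,.0165),cor2=(-9.4,55.6,.0165),armcorner=(8,40,.022)).items(): print(n,(proj(cal,W(*q))-[195,165])*9)
E
```

```text
now (array([-31.7,  14.3]), 16.3) holder F [-7.51 -0.74] 12.48
[-0.32048405  1.20344018  0.19008346]
tailL [408.29298837 168.90914381]
tailR [399.82780918 103.04642587]
cor [246.52467987 272.35636544]
cor2 [289.61758309 288.61897906]
armcorner [237.73628336 254.16487899]
```

View pics/w5z.png

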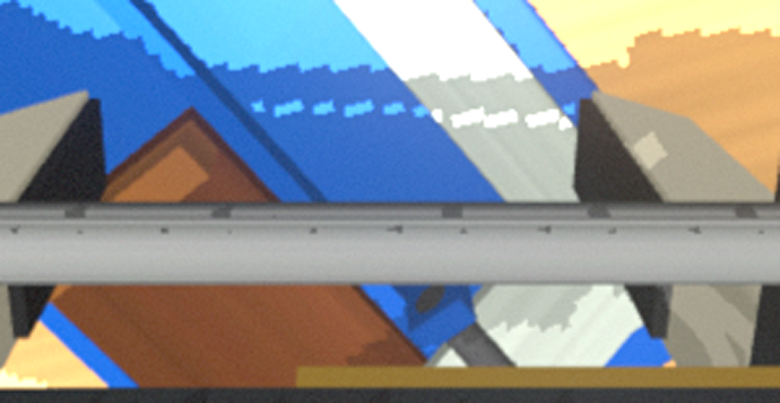

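View pics/s5z.png

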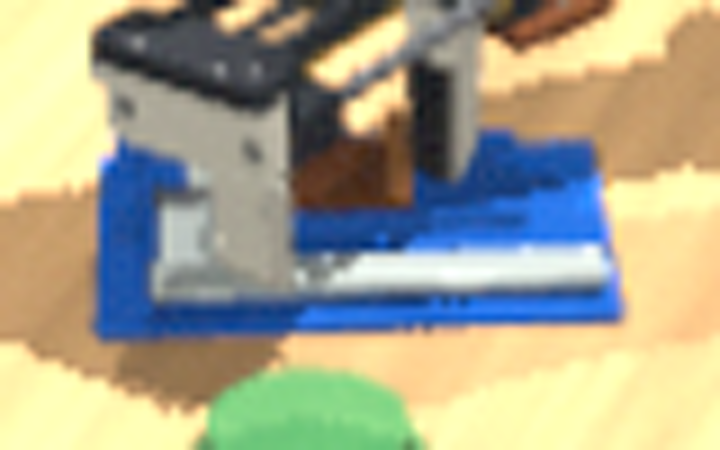

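The moment reading puts nearly all the x force on the bar finger, about 6.5 N of 7.5 N. Its ratio to fz is about 0.5, the same as while it slid freely. So the finger is rubbing on a bar pressed hard against its stop, and the plate isn't jammed. I'll ease z up slightly, still well pressed, and continue.

```bash
cat >> h.py <<'E'
def st2(manip,x):
    fh,fz=st(manip,x); M=manip.current_wrist_torque()[2]
    Fb=(M-0.03*fh[1]-0.041*fh[0])/0.0795
    print("   x-force bar/pusher",round(Fb,1),round(-fh[0]-Fb,1)); return fh,fz
E
python3 - <<'E'
from bench import manip, viewer
from h import *
manip.servo_line(W(-32,15,.0182),Q,vel=0.03); st2(manip,"up")
for x in (-28,-25,-22):
    manip.servo_line(W(x,15,.0182),Q,vel=0.03)
    fh,fz=st2(manip,x)
    if fh[0]<-9 or fz>11 or fz<3.5: print("STOP");break
print(manip.current_clock())
E
```

```text
up (array([-32.6,  14.9]), 18.1) holder F [-0.81 -0.3 ] 4.77
   x-force bar/pusher 0.8 0.0
-28 (array([-29.7,  14.9]), 17.5) holder F [-2.53 -0.13] 4.83
   x-force bar/pusher 2.1 0.5
-25 (array([-26.9,  14.9]), 17.4) holder F [-2.27 -0.79] 5.53
   x-force bar/pusher 2.7 -0.5
-22 (array([-24.,  15.]), 17.3) holder F [-3.5  -0.34] 5.01
   x-force bar/pusher 2.3 1.2
12.4
```

```bash
python3 - <<'E'
from bench import manip, viewer
from h import *
for x in (-18,-14,-11,-8,-6,-4.5,-3,-1.5):
    manip.servo_line(W(x,15,.0182),Q,vel=0.03)
    fh,fz=st2(manip,x)
    if fh[0]<-9 or fz>11 or fz<3.2: print("STOP");break
print(manip.current_clock())
snap(viewer,"scene","c6",(200,140,320,240,6))
snap(viewer,"wrist","w6")
E
```

```text
-18 (array([-20. ,  15.1]), 17.3) holder F [-2.96 -0.3 ] 5.34
   x-force bar/pusher 2.5 0.4
-14 (array([-15.9,  15.1]), 17.3) holder F [-2.43 -1.03] 5.05
   x-force bar/pusher 2.3 0.1
-11 (array([-13. ,  15.1]), 17.3) holder F [-3.67  0.02] 5.14
   x-force bar/pusher 3.2 0.5
-8 (array([-10. ,  15.1]), 17.3) holder F [-3.18 -0.74] 5.94
   x-force bar/pusher 2.2 1.0
-6 (array([-8.3, 15.1]), 17.2) holder F [-2.93  0.23] 5.4
   x-force bar/pusher 2.3 0.6
-4.5 (array([-7.9, 14.9]), 17.0) holder F [-6.73 -0.2 ] 7.18
   x-force bar/pusher 2.8 3.9
-3 (array([-7.7, 14.9]), 16.9) holder F [-8.37  0.33] 9.49
   x-force bar/pusher 1.8 6.6
-1.5 (array([-7.6, 14.8]), 16.7) holder F [-11.6    0.37] 12.67
   x-force bar/pusher 2.6 9.0
STOP
14.4667
```

View pics/c6.png

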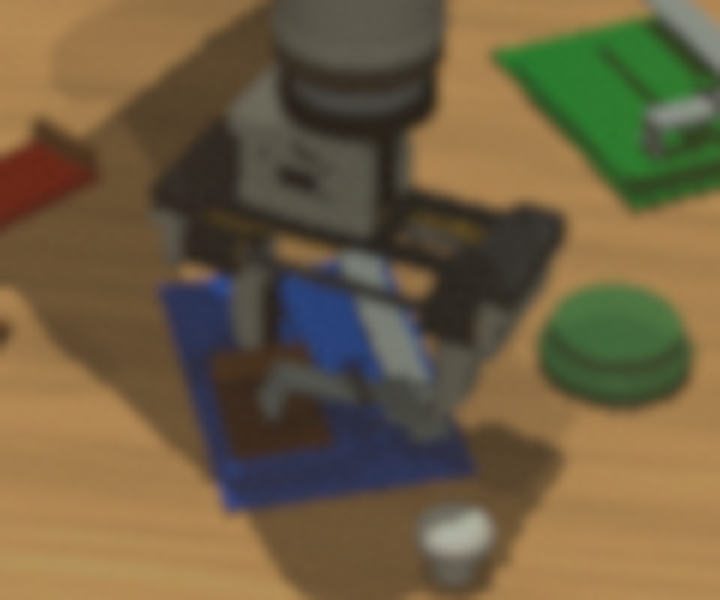

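View pics/w6.png

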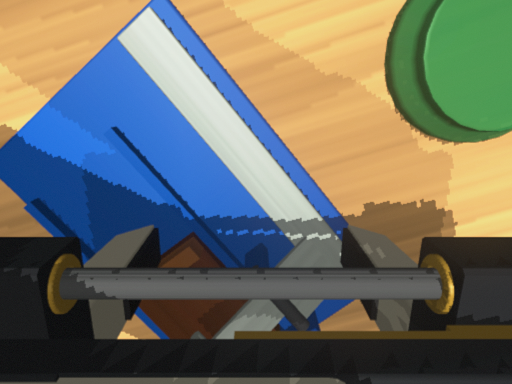

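The pusher took 9 N, with its tip at holder x = -29.9, so the plate is home with the bar still down. I'll ease off the push, then lift clear.

```bash
python3 - <<'E'
from bench import manip, viewer
from h import *
manip.servo_line(W(-11,15,.0175),Q,vel=0.03); st2(manip,"ease")
manip.servo_line(W(-11.5,15,.045),Q,vel=0.06); st2(manip,"up")
manip.servo_line(W(-11.5,15,.12),Q,vel=0.15)
manip.move_pose(W(30,-10,.25),Q); manip.sleep(.2); st2(manip,"clear")
print(manip.current_clock())
snap(viewer,"scene","c7",(200,140,320,240,6))
snap(viewer,"side","s7",(180,130,300,230,6))
snap(viewer,"wrist","w7")
E
```

```text
ease (array([-10.7,  15.1]), 17.6) holder F [1.66 0.73] 4.79
   x-force bar/pusher -1.2 -0.5
up (array([-12. ,  14.6]), 44.9) holder F [-0.36 -0.66] -0.62
   x-force bar/pusher 0.1 0.3
clear (array([28.8, -9.8]), 248.0) holder F [0.5  0.63] 0.2
   x-force bar/pusher -0.5 0.0
17.1
```

View pics/w7.png

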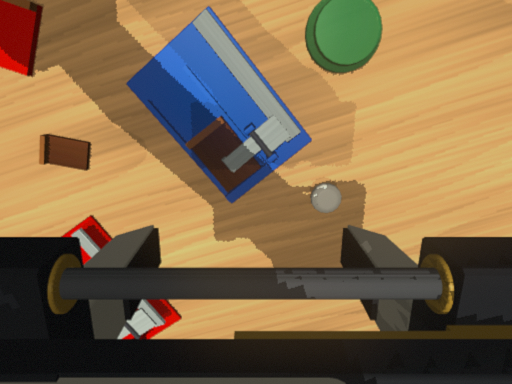

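View pics/s7.png

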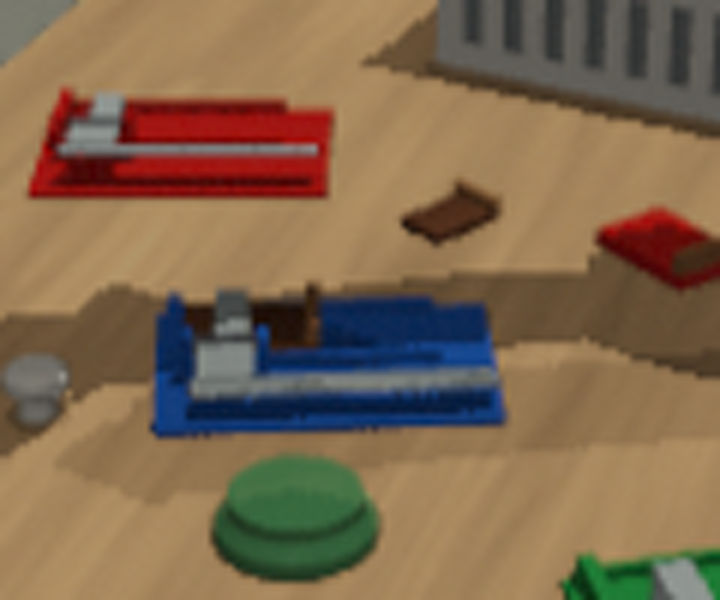

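Clip resting on the plate, fingers clear. I'll check the tail position numerically before handing in.

```bash
python3 - <<'E'
from h import *
import pickle
cal,im=pickle.load(open("w7.pkl","rb"))
cr=im[85:215,170:320,::-1]
cv2.imwrite("pics/w7z.png",cv2.resize(cv2.convertScaleAbs(cr,alpha=1.5),None,fx=4.5,fy=4.5,interpolation=cv2.INTER_CUBIC))
for n,q in dict(tailL=(-30,-5,.028),tailR=(-30,-55,.028),noseR=(45,-55,.016),noseL=(45,-5,.016),baseF=(60,-65,.006)).items(): print(n,((proj(cal,W(*q))-[170,85])*4.5).round())
E
```

```text
tailL [219. 137.]
tailR [ 68. 269.]
noseR [269. 478.]
noseL [415. 360.]
baseF [279. 531.]
```

View pics/w7z.png

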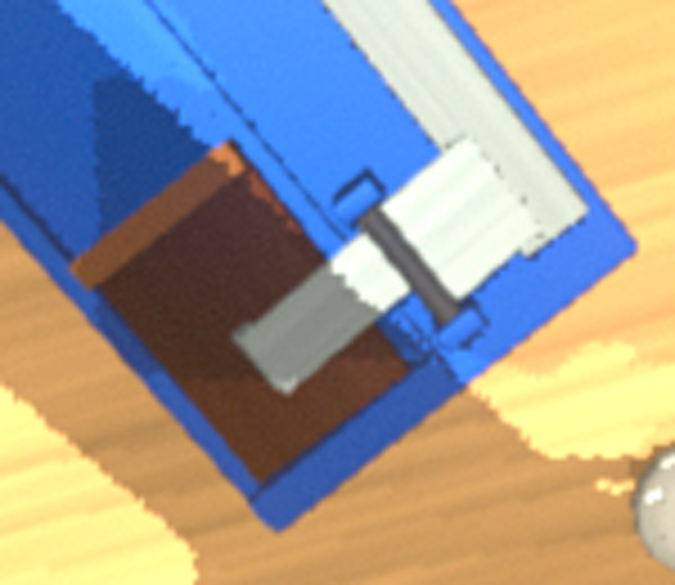

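The nose sits against the end stop, and the rib's rear corners at (228,142) and (72,270) are within about 2 mm of where the home position predicts them.

```bash
python3 -c "
from bench import manip
print(manip.current_clock()); print(manip.hand_in())"
```

```text
17.25
the job is handed in; nothing more can be done
None
```

The cedar plate is home against the end stop of the blue holder, and the clip has sprung back onto it. I handed the job in at 17.25 s with the gripper clear.

**What I did:** With the jaws turned 40° to the holder, one fingertip held the press bar down the whole time. The other pushed the plate's rear rib about 55 mm along the channel and under the lip. After the plate was home I eased the push, let the bar rise and moved away.

**What went wrong on the way:** I stopped once, with about 25 mm left to push, because the sliding resistance rose. I first took it for the bar finger catching on the clip arm and shifted the fingertips 8 mm to the left, but it stopped again. The wrist moment then showed friction from pressing the bar against its stop. Raising the tips about 1.5 mm cured it, and the bar stayed down throughout.

**Last checks:**
- **Plate home:** the pusher met a firm 9 N with its tip at holder x of about -29.9 mm, where -30 mm is home. The final close-up shows the nose at the stop and the rib within about 2 mm of its predicted position.
- **Clip:** it rests on the plate in the final wrist and side pictures.
- **Not read directly:** the clip angle. From tip height and press force I estimate about 0.37 rad while the plate passed.
- **Other objects:** the globe base and drawer knob look unmoved in the last pictures. The hanger and the whole basket stack were not in those close-ups, but the arm did not work near them.

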